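# Slide the thin folding plate into the folding jig and bolt it in

### The job

Get the shirt-folding jig on the counter ready: lay the fingertips on top of the thin metal folding plate, press down and slide it flat across the counter, narrow end first, between the jig's rails and under its sprung bar until it is fully home against the stop. Press on its top only, not its edges, and never harder than about 15 newtons; then push the knob to slide the bolt all the way across behind the plate. Leave the sprayer, brush and wooden spool alone.

Things in the scene. Friction and masses are not known exactly. Their poses are not given: they have to be found in the camera images.
- plate: Loose aluminium folding plate: 150 long (x) x 112 wide (y) x 3 mm, 0.14 kg. Its +x end is a nose 20 mm long, 88 mm wide, which goes in first. Origin: middle of the outline, underside. Friction on the waxed counter about 0.22; fingertips grip a bit better. No give: feel the press (6 N drags it). Dragged by a point beside its middle line it swings to trail it; twisting on the spot hardly turns it.
- jig: Dark steel jig fixed on the counter, open above, no floor: the plate slides on the counter itself. +x is the way in; origin on the counter, where the plate's origin is when home (axes then match). Two rails 12 mm high, x = -58 to 75 mm, inner faces at y = +-58 mm (2 mm play each side), with flared lead-ins at the mouth out to x = -77 mm.
- jig_stop (a point): Middle of the foot of the stop's inner face (jig x = 75 mm), against which the plate's nose ends; the stop is a steel block 16 mm high across the jig's end.
- jig_bar (a point): Axis of the jig's sprung hold-down bar: steel rod 20 mm thick across the jig at jig x = 52 mm, between posts 34 mm high. It rests 1.8 mm above the counter and is lifted by the nose from 28 mm before home on, resisting the plate with about 3 N: press firmer there (about 11 N), or the fingertips slip over the plate.
- bolt (a joint): Bolt travel in m: 0 drawn back, 0.045 fully across. It slides towards jig -y, stiff by about 2 N, stays where left, in a grey channel 18 mm high beside the mouth on the jig's +y side. The bolt is a steel bar 10 mm wide, 50 mm long; its face passes 3.5 mm behind the rear edge of a home plate, and a plate left short blocks it.
- bolt_knob (a point): Middle of the bolt's knob: black cap 20 mm across, 12 mm tall on a 14 mm stem; this point is 44 mm above the counter, the top 50 mm. It moves with the bolt: drawn back at jig x = -83.5, y = 117 mm, fully across at y = 72 mm. Push it sideways from its outer (jig +y) side.
- sprayer: Blue spray bottle standing on the counter, 64 mm across and 170 mm high; bystander. Origin: centre of its foot.
- brush: Flat brush with a wooden handle, lying on the counter; bystander.
- spool: Wooden thread spool standing on the counter, 36 mm across and 45 mm high; bystander. Origin: centre of its foot.
Not all that is in view belongs to the job. Of the things like the plate, leave any that is green, pink or yellow; of the rest the larger one is meant.

How it is judged:
On the way, in this order (a step that is already met when the one before it is completed fails the run):
1. the plate is straight between the rails, nose inside (x of plate in the frame of jig above -0.055 m and y of plate in the frame of jig between -0.006 and 0.006 m and angle between the x axis of plate and the x axis of jig, either way round below 0.08 rad), for 0.05 s.
2. the plate is fully home against the stop, under the bar (x of plate in the frame of jig between -0.003 and 0.003 m and y of plate in the frame of jig between -0.005 and 0.005 m and angle between the x axis of plate and the x axis of jig, either way round below 0.06 rad), for 0.2 s.
3. the bolt is all the way across behind the plate (value of joint bolt above 0.038 m), for 0.2 s.
At the end, for the whole second after the job is handed in: The plate lies flat and still, fully home in the jig (within 3 mm of the stop, within 5 mm across and 0.06 rad of straight), and the bolt is across behind it by at least 38 of its 45 mm (all of step 2 and value of joint bolt above 0.038 m and height (world z) of plate below 0.004 m and linear speed of plate below 0.02 m/s); the robot touches nothing.
It fails at once if the fingers pressed on the plate with more than 18 N (contact force between the fingers and plate above 18 N).
It fails at once if the plate was pushed at its edge instead of pressed on its top (contact force between the fingers and plate above 0.5 N and (x of the grasp point in the frame of plate above 0.075 m or x of the grasp point in the frame of plate below -0.075 m or y of the grasp point in the frame of plate above 0.056 m or y of the grasp point in the frame of plate below -0.056 m)).
It fails at once if the plate was lifted off the counter (height (world z) of plate above 0.02 m).
It fails at once if the plate was rammed against the jig with more than 25 N (contact force between plate and jig above 25 N).
It fails at once if a bystander was moved by more than 15 mm (distance of any of sprayer, brush, spool from where it was at the start of the episode above 0.015 m).
It also fails if it takes over 72 s, if anything falls off the work surface, if the arm or the gripper's body presses on something with over 40 N, if the wrist force passes 120 N, or if a joint passes its speed limit or range.

### The arm

A 7-joint arm with a two-finger parallel gripper is mounted at the origin on the work surface. World frame = base frame: x ahead of the robot, y to its left, z up, the work surface at z = 0. Lengths are in m, angles in rad, forces in N, time in s.
With the tool pointing down it reaches from about 0.425 to 0.95 m from the base axis. Payload 16.7 kg.
Tool frame: the origin (TCP) lies at the very end of the fingers, on their centre line; the grasp point (between the pads) lies 19 mm behind it; z points along the fingers, y is the line along which they close (so a half turn about z gives the same grasp; the last joint's range is limited). The gripper opens to 94 mm and grips with 3 to 60 N. Pads are 16 mm wide; open, the fingers measure 119 mm over their backs; the gripper's body (75 mm by 177 mm) begins 78 mm behind the grasp point.
Start: joints at [-1.353, 0.426, 0.074, 1.606, -0.034, 1.111, -0.067], TCP at [0.243, 0.63, 0.205] pointing down, gripper open.
Joint ranges: [-2.85, 2.85], [-0.5, 2.14], [-1.23, 1.37], [0.21, 2.46], [-1.02, 4.16], [0.16, 2.05], [-2.73, 2.73]. Speed limits (rad/s): [1.89, 1.89, 2.39, 2.39, 3.01, 3.01, 3.01].

### API

Orientations are given as a 3x3 rotation matrix whose columns are the frame's x, y, z axes.
In Python, from rig import robot gives the robot as it stands. The module is installed in compiled form; this text tells all that it offers.
- The arm moves only by the tool jog_arm, never from a script. Its argument "rows" is a list of rows, each an object with "delta_pos": the shift along the tool's x, y, z in cm, a list of three; "dr": the turn, a rotation vector about the tool's x, y, z in degrees, a list of three. A call has exactly 5 rows; each row is the pose to reach, as a shift and turn from the pose commanded when the call began, along the tool's axes at that moment; what a row does not reach only later rows make up. A row lasts 1/12 s, in which the tool goes at most 41.7 mm and 7.16 degrees, less where a joint would pass 70% of its speed; a pose out of reach is approached as far as the arm can. A call with a gripper value outside its range is refused whole. "gripper" is the finger opening in cm, from 0 to 9.4, set as the call begins (left out, the last holds). The fingers move at their own pace and stop on an object; "newtons" is the grip in N (left out, the last holds). Time passes only in rows, so rows that repeat a pose let the fingers close, or fill a call up. It gives the time, the measured TCP pose, the force, the opening and the grip force at its end, in the units of the state.
- robot.observe(): the state, without advancing time (a new reading comes with each control period).
- robot.capture(name): name is "scene" or "top" or "wrist"; returns a dict with "img" (480x640x3 uint8, red, green, blue), "z_map" (480x640 float32, m along the optical axis (not along the pixel's ray), 0 where there is no reading), "K" (3x3 intrinsics, pixels), "view" (4x4, takes a point from world to camera coordinates). Camera axes: x right, y down, z forward; pixel columns grow to the right and rows downward; lengths in m; the calibration is good to about 2 mm. A picture is of the moment at which its call begins.
- robot.close_job(): hands the job in; it is judged then, once.
The state is a dict: "time": time; "q": joint angles; "qvel": joint speeds; "joint_torque": joint torques, N m; "eef_pos": TCP position; "ee_rot": TCP orientation; "contact_force": force on the tool from outside, world axes, zero at the start; "ft_torque": the same for the moment, N m; "finger_gap": finger opening in m; "gripper_force": force on a finger pad.
Only numpy, scipy, OpenCV 4.12 (cv2) and the standard library are available. Lean on these libraries where they do the work, as an engineer would, in place of code of your own. Each camera call takes 0.05 s, during which the arm holds its last target. There are 200 camera calls.

## Working session

There is one attempt and no reset: what is moved stays moved. The work goes in short steps, Python scripts to look and compute and a tool call to move; the robot and the scene stay as the last step left them, time stands still between calls to the robot, and variables do not carry over. Pictures are saved under pics/ and viewed, at most 10 in all, crops included, and the job is handed in when it is done.

Besides the shell and the picture viewer there is one more tool, called after "Request:" by a JSON object that holds its "name" and its "arguments". jog_arm: Moves the arm, as the interface text tells. Its arguments: {"type":"object","properties":{"rows":{"type":"array"},"gripper":{"type":"number"},"newtons":{"type":"number"}},"required":["rows"]}

```bash
mkdir -p pics; cat > h.py <<'E'
from rig import robot
import numpy as np, cv2
def cap(n,save=None):
    c=robot.capture(n)
    if save: cv2.imwrite(f'pics/{save}.png',c['img'][:,:,::-1])
    return c
def ray(c,uv,z):
    K,V=c['K'],c['view'];R=V[:3,:3];o=-R.T@V[:3,3]
    uv=np.atleast_2d(uv).astype(float)
    d=np.c_[uv,np.ones(len(uv))]@np.linalg.inv(K).T@R
    return o+d*((z-o[2])/d[:,2])[:,None]
def pts(c):
    v,u=np.mgrid[:480,:640];z=c['z_map'];K,V=c['K'],c['view']
    P=np.stack([(u-K[0,2])/K[0,0]*z,(v-K[1,2])/K[1,1]*z,z],-1)
    return (P-V[:3,3])@V[:3,:3]
E
python3 - <<'E'
from h import *
c=cap('top','top0');s=cap('scene','scene0');np.set_printoptions(precision=4,suppress=True)
o=robot.observe();print(o['time'],o['eef_pos'],o['ee_rot'],o['contact_force'])
for k in(c,s):print(-k['view'][:3,:3].T@k['view'][:3,3],k['view'][:3,:3])
import pickle;pickle.dump((c,s),open('c0.pkl','wb'))
E
```

```text
0.1 [0.2426 0.6295 0.2049] [[-0.9331  0.3596 -0.0003]
 [ 0.3596  0.9331 -0.0011]
 [-0.0001 -0.0012 -1.    ]] [-0.0009 -0.2332 -0.0443]
[ 0.4012 -0.0107  1.3747] [[-0.0276 -0.9995  0.0135]
 [-0.9902  0.0255 -0.137 ]
 [ 0.1366 -0.0172 -0.9905]]
[ 1.021  -0.4984  0.8391] [[ 0.7232  0.6905  0.0139]
 [ 0.5256 -0.5372 -0.6597]
 [-0.448   0.4844 -0.7514]]
```

View pics/top0.png

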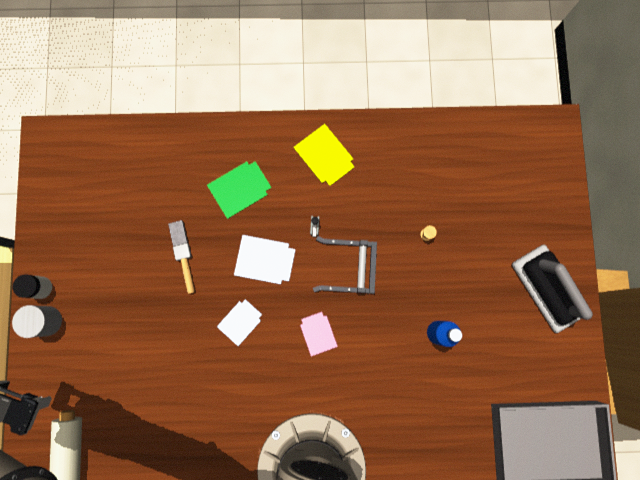

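View pics/scene0.png

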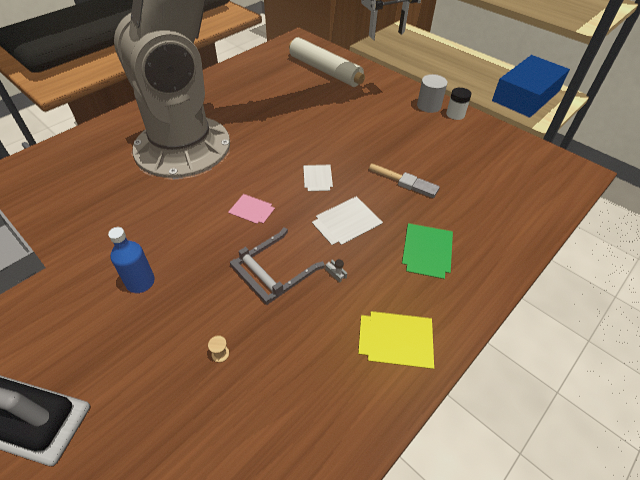

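Plate-like things (top view): large white (265,259), small white (240,322), green (240,190), yellow (324,155), pink (319,334). Green, pink and yellow are to be left. Of the two whites, the one at (265,259) is larger and its nose points at the jig mouth. The jig is at (345,266), with the stop on the right at x≈373 and the knob at (315,220). Next: measure and confirm in a crop.

```bash
python3 - <<'E'
from h import *
import pickle
np.set_printoptions(precision=4,suppress=True)
c,s=pickle.load(open('c0.pkl','rb'))
cv2.imwrite('pics/crop0.png',cv2.resize(c['img'][205:350,205:400,::-1],None,fx=4,fy=4,interpolation=cv2.INTER_CUBIC))
for n,k in(('top',c),('scene',s)):
    hsv=cv2.cvtColor(k['img'],cv2.COLOR_RGB2HSV)
    m=((hsv[...,1]<45)&(hsv[...,2]>150)).astype(np.uint8)
    nl,L,st,ce=cv2.connectedComponentsWithStats(m)
    for i in range(1,nl):
        if st[i,4]>250:
            v,u=np.where(L==i)
            W=ray(k,np.c_[u,v],.003)
            if not(.3<W[:,0].mean()<.8 and abs(W[:,1].mean())<.4):continue
            cn=max(cv2.findContours((L==i).astype(np.uint8),0,cv2.CHAIN_APPROX_NONE)[0],key=len)[:,0]
            Wc=ray(k,cn,.003)
            r=cv2.minAreaRect((Wc[:,:2]*1000).astype(np.float32))
            print(n,ce[i],st[i,4],'rect mm',np.round(r[0],1),np.round(r[1],1),round(r[2],1),'centroid',W.mean(0)*1000)
P=pts(c)
# jig height slices
x,y,z=P[...,0],P[...,1],P[...,2]
reg=(x>.3)&(x<.75)&(y<.1)&(y>-.2)&(c['z_map']>0)
print('ground z',np.median(z[reg]))
v,u=np.where(reg&(z>.007))
print(len(u))
for j in range(len(u)):pass
cv2.imwrite('pics/hgt.png',cv2.resize((np.clip(z/.06,0,1)*255).astype(np.uint8)[205:310,290:390],None,fx=6,fy=6,interpolation=0))
E
```

```text
top [178.7682 240.364 ] 522 rect mm [608.7 345.7] [104.1  39.8] 11.7 centroid [607.9154 346.0174   3.    ]
top [264.0546 259.521 ] 2236 rect mm [548.8 111.1] [151.  114.6] 77.6 centroid [548.9889 113.0267   3.    ]
top [361.4853 266.5882] 272 rect mm [ 524.2 -153.2] [ 17.8 116.1] 84.8 centroid [ 522.5753 -153.0554    3.    ]
top [239.7982 321.6414] 1135 rect mm [383.8 179.4] [ 78.9 105.4] 47.2 centroid [382.7948 180.3045   3.    ]
top [317.4781 333.3682] 937 rect mm [347.1 -27.5] [96.1 71.8] 18.2 centroid [345.8681 -27.6134   3.    ]
scene [317.3902 177.2654] 697 rect mm [384.7 180.5] [ 77.  105.6] 46.9 centroid [384.7953 180.3869   3.    ]
scene [418.62 183.06] 350 rect mm [600.4 360.2] [104.7  41.8] 11.8 centroid [600.1706 358.7786   3.    ]
scene [345.8974 220.9077] 1929 rect mm [548.7 112.8] [151.3 114.8] 77.6 centroid [550.2281 112.6926   3.    ]
scene [259.2794 270.4265] 272 rect mm [ 508.  -143.5] [ 16.2 112.5] 84.7 centroid [ 509.6662 -143.8747    3.    ]
ground z 0.00044476132610084094
1470
```

View pics/crop0.png

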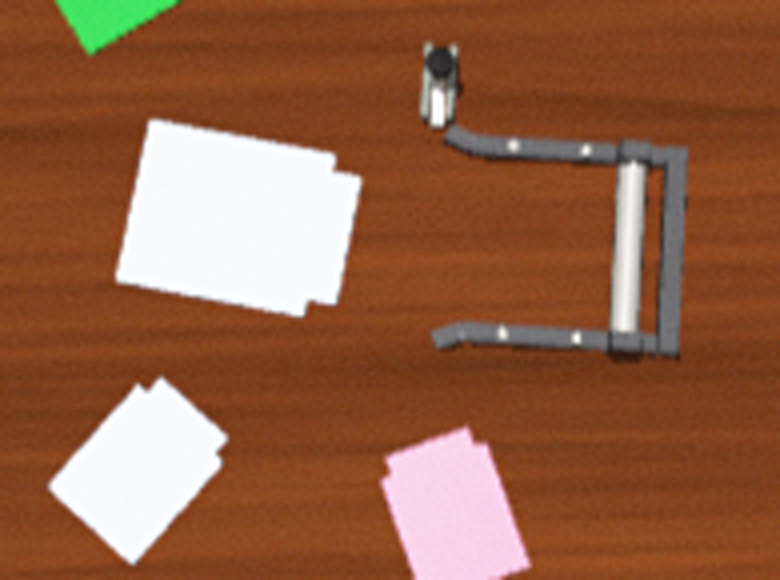

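View pics/hgt.png

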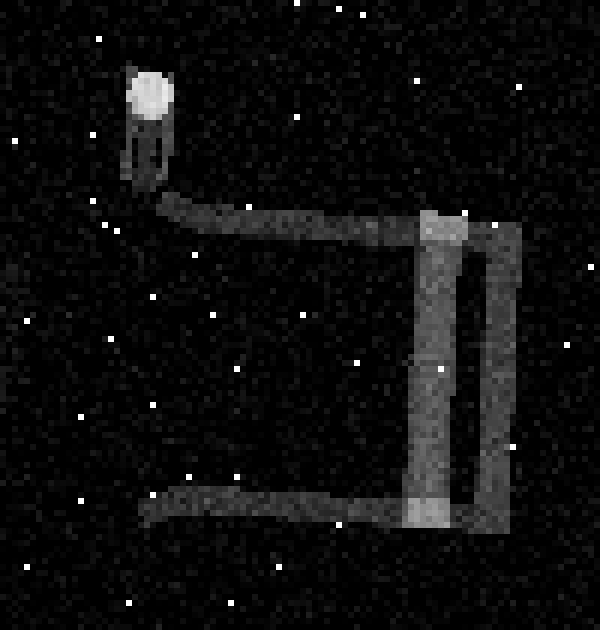

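The crop confirms the large white plate, nose (stepped end) facing the jig mouth. The height picture shows the knob, rails, bar posts and stop clearly. Next I fit the jig frame.

```bash
python3 - <<'E'
from h import *
import pickle
np.set_printoptions(precision=4,suppress=True)
c,s=pickle.load(open('c0.pkl','rb'))
a0=np.deg2rad(-95.2)
for n,k in(('top',c),('scene',s)):
    P=pts(k);z=P[...,2]
    ex=np.array([np.cos(a0),np.sin(a0)]);ey=np.array([-ex[1],ex[0]])
    O=np.array([.525,-.153])-.052*ex if n=='top' else O0
    for it in range(3):
        X=(P[...,:2]-O)@ex;Y=(P[...,:2]-O)@ey
        rail=(z>.007)&(z<.017)&(X>-.05)&(X<.035)
        ms=[];cs=[]
        for sg in(1,-1):
            m=rail&(Y*sg>.05)&(Y*sg<.08)
            p=np.polyfit(X[m],Y[m],1);ms.append(p[0]);cs.append(p[1])
        da=np.arctan(np.mean(ms));O=O+ey*np.mean(cs)
        a0+=da;ex=np.array([np.cos(a0),np.sin(a0)]);ey=np.array([-ex[1],ex[0]])
    X=(P[...,:2]-O)@ex;Y=(P[...,:2]-O)@ey
    b=(z>.0185)&(abs(Y)<.045)&(X>.03)&(X<.07)
    st=(z>.013)&(z<.02)&(abs(Y)<.045)&(X>.068)&(X<.1)
    kn=(z>.046)&(z<.054)&(abs(X+.083)<.025)&(abs(Y-.117)<.03)
    print(n,'ang',np.rad2deg(a0),'slopes',ms,'railY',cs,'O',O)
    print(' bar X',X[b].mean(),z[b].max(),b.sum(),'stop X',np.percentile(X[st],[3,50,97]),'knob',X[kn].mean(),Y[kn].mean(),z[kn].mean(),kn.sum(), 'world',P[kn].mean(0))
    O0=O+ex*(X[b].mean()-.052)
E
```

```text
top ang -95.32644334597578 slopes [np.float64(-0.001105298200825953), np.float64(0.0011681655881496818)] railY [np.float64(0.06371548131785117), np.float64(-0.06371471302462843)] O [ 0.5259 -0.1009]
 bar X 0.05094490134919581 0.02764321091046758 156 stop X [0.0745 0.0814 0.088 ] knob -0.08343009698484267 0.11300193752648324 0.04942154194180954 38 world [ 0.6462 -0.0283  0.0494]
scene ang -95.46108343947353 slopes [np.float64(-0.0006245623411757511), np.float64(0.0006992522947920963)] railY [np.float64(0.06388549220418209), np.float64(-0.06388482291307197)] O [ 0.5292 -0.1001]
 bar X 0.05263034623031277 0.026466486238948008 206 stop X [0.0747 0.0817 0.0885] knob -0.08354055318957074 0.1121421427634527 0.04940667899669941 55 world [ 0.6488 -0.0276  0.0494]
```

Jig frame: origin ≈ (0.5275, −0.1005), x axis at −95.4°. The plate is at jig (−0.214, +0.001), turned −7°. I move over it with closed fingers.

Request:
{"name": "jog_arm", "arguments": {"rows": [{"delta_pos": [-3,-2.64,0],"dr": [0,0,0]},{"delta_pos": [-6,-5.28,0],"dr": [0,0,0]},{"delta_pos": [-9,-7.92,0],"dr": [0,0,0]},{"delta_pos": [-12,-10.56,0],"dr": [0,0,0]},{"delta_pos": [-15,-13.2,0],"dr": [0,0,0]}], "gripper": 0}}

```text
time: 0.52
eef_pos: [0.3356, 0.4507, 0.2052]
ee_rot: [[-0.933, 0.359, -0.0], [0.359, 0.933, -0.0], [0.0, -0.0, -1.0]]
contact_force: [1.2, -0.1, 0.5]
finger_gap: 0.0642
gripper_force: 0.0
```

Request:
{"name": "jog_arm", "arguments": {"rows": [{"delta_pos": [-3,-2.64,0],"dr": [0,0,0]},{"delta_pos": [-6,-5.28,0],"dr": [0,0,0]},{"delta_pos": [-9,-7.92,0],"dr": [0,0,0]},{"delta_pos": [-12,-10.56,0],"dr": [0,0,0]},{"delta_pos": [-15,-13.2,0],"dr": [0,0,0]}]}}

```text
time: 0.93
eef_pos: [0.4281, 0.2737, 0.2054]
ee_rot: [[-0.933, 0.36, -0.0], [0.36, 0.933, 0.0], [0.0, 0.0, -1.0]]
contact_force: [1.5, 1.5, -0.1]
finger_gap: 0.0309
gripper_force: 0.0
```

Request:
{"name": "jog_arm", "arguments": {"rows": [{"delta_pos": [-3,-2.64,0],"dr": [0,0,0]},{"delta_pos": [-6,-5.28,0],"dr": [0,0,0]},{"delta_pos": [-9,-7.92,0],"dr": [0,0,0]},{"delta_pos": [-12,-10.56,0],"dr": [0,0,0]},{"delta_pos": [-15,-13.2,0],"dr": [0,0,0]}]}}

```text
time: 1.35
eef_pos: [0.5206, 0.0966, 0.2055]
ee_rot: [[-0.933, 0.359, -0.0], [0.359, 0.933, 0.0], [0.0, 0.0, -1.0]]
contact_force: [1.1, 1.0, 0.3]
finger_gap: 0.0009
gripper_force: 0.0
```

Request:
{"name": "jog_arm", "arguments": {"rows": [{"delta_pos": [0,0,0],"dr": [0,0,7]},{"delta_pos": [0,0,0],"dr": [0,0,14]},{"delta_pos": [0,0,0],"dr": [0,0,21]},{"delta_pos": [0,0,0],"dr": [0,0,28]},{"delta_pos": [0,0,0],"dr": [0,0,35]}]}}

```text
time: 1.77
eef_pos: [0.52, 0.0983, 0.2052]
ee_rot: [[-0.553, 0.833, -0.001], [0.833, 0.553, -0.0], [0.0, -0.001, -1.0]]
contact_force: [-0.1, 0.0, 0.5]
finger_gap: 0.0005
gripper_force: 0.0
```

Request:
{"name": "jog_arm", "arguments": {"rows": [{"delta_pos": [0,0,0],"dr": [0,0,7]},{"delta_pos": [0,0,0],"dr": [0,0,14]},{"delta_pos": [0,0,0],"dr": [0,0,21]},{"delta_pos": [0,0,0],"dr": [0,0,28]},{"delta_pos": [0,0,0],"dr": [0,0,35]}]}}

```text
time: 2.18
eef_pos: [0.52, 0.0984, 0.2053]
ee_rot: [[0.025, 1.0, -0.0], [1.0, -0.025, -0.0], [-0.0, -0.0, -1.0]]
contact_force: [0.3, 0.3, 0.3]
finger_gap: 0.0004
gripper_force: 0.0
```

Request:
{"name": "jog_arm", "arguments": {"rows": [{"delta_pos": [0,0,3.8],"dr": [0,0,4]},{"delta_pos": [0,0,7.6],"dr": [0,0,4]},{"delta_pos": [0,0,11.4],"dr": [0,0,4]},{"delta_pos": [0,0,15.2],"dr": [0,0,4]},{"delta_pos": [0,0,18],"dr": [0,0,4]}]}}

```text
time: 2.6
eef_pos: [0.5189, 0.0981, 0.0226]
ee_rot: [[0.088, 0.996, -0.002], [0.996, -0.088, -0.001], [-0.001, -0.002, -1.0]]
contact_force: [1.1, 0.7, -1.0]
finger_gap: 0.0003
gripper_force: 0.0
```

Request:
{"name": "jog_arm", "arguments": {"rows": [{"delta_pos": [0,0,0.5],"dr": [0,0,0]},{"delta_pos": [0,0,1],"dr": [0,0,0]},{"delta_pos": [0,0,1.3],"dr": [0,0,0]},{"delta_pos": [0,0,1.5],"dr": [0,0,0]},{"delta_pos": [0,0,1.5],"dr": [0,0,0]}]}}

```text
time: 3.02
eef_pos: [0.521, 0.0988, 0.0116]
ee_rot: [[0.088, 0.996, 0.002], [0.996, -0.088, 0.001], [0.001, 0.002, -1.0]]
contact_force: [-0.3, 0.2, -0.5]
finger_gap: 0.0006
gripper_force: 0.0
```

Request:
{"name": "jog_arm", "arguments": {"rows": [{"delta_pos": [0,0,0.1],"dr": [0,0,0]},{"delta_pos": [0,0,0.2],"dr": [0,0,0]},{"delta_pos": [0,0,0.3],"dr": [0,0,0]},{"delta_pos": [0,0,0.3],"dr": [0,0,0]},{"delta_pos": [0,0,0.3],"dr": [0,0,0]}]}}

```text
time: 3.43
eef_pos: [0.5202, 0.0985, 0.0076]
ee_rot: [[0.088, 0.996, 0.0], [0.996, -0.088, 0.0], [0.0, 0.0, -1.0]]
contact_force: [0.9, 1.6, -1.0]
finger_gap: 0.0005
gripper_force: 0.0
```

Request:
{"name": "jog_arm", "arguments": {"rows": [{"delta_pos": [0,0,0.1],"dr": [0,0,0]},{"delta_pos": [0,0,0.2],"dr": [0,0,0]},{"delta_pos": [0,0,0.3],"dr": [0,0,0]},{"delta_pos": [0,0,0.4],"dr": [0,0,0]},{"delta_pos": [0,0,0.4],"dr": [0,0,0]}]}}

```text
time: 3.85
eef_pos: [0.5202, 0.0984, 0.0034]
ee_rot: [[0.089, 0.996, -0.0], [0.996, -0.089, -0.0], [-0.0, -0.0, -1.0]]
contact_force: [0.2, 0.5, 0.7]
finger_gap: 0.0007
gripper_force: 0.0
```

Request:
{"name": "jog_arm", "arguments": {"rows": [{"delta_pos": [0,0,0.02],"dr": [0,0,0]},{"delta_pos": [0,0,0.04],"dr": [0,0,0]},{"delta_pos": [0,0,0.05],"dr": [0,0,0]},{"delta_pos": [0,0,0.05],"dr": [0,0,0]},{"delta_pos": [0,0,0.05],"dr": [0,0,0]}]}}

```text
time: 4.27
eef_pos: [0.5204, 0.0985, 0.0033]
ee_rot: [[0.089, 0.996, 0.0], [0.996, -0.089, 0.0], [0.0, 0.0, -1.0]]
contact_force: [-2.8, 0.3, 9.7]
finger_gap: 0.0002
gripper_force: 4.6
```

Contact: 9.7 N at about 0.4 mm of command depth, so the press is stiff. I back off a touch and drag 30 mm.

Request:
{"name": "jog_arm", "arguments": {"rows": [{"delta_pos": [-0.2,0,-0.008],"dr": [0,0,0]},{"delta_pos": [-0.7,0,-0.008],"dr": [0,0,0]},{"delta_pos": [-1.3,0,-0.008],"dr": [0,0,0]},{"delta_pos": [-1.8,0,-0.008],"dr": [0,0,0]},{"delta_pos": [-2,0,-0.008],"dr": [0,0,0]}]}}

```text
time: 4.68
eef_pos: [0.5188, 0.0781, 0.0033]
ee_rot: [[0.089, 0.996, 0.001], [0.996, -0.089, 0.0], [0.0, 0.001, -1.0]]
contact_force: [0.4, 0.3, 6.8]
finger_gap: 0.0006
gripper_force: 2.9
```

```bash
cat >> h.py <<'E'
O=np.array([.5275,-.1005]);A=np.deg2rad(-95.4)
ex=np.array([np.cos(A),np.sin(A)]);ey=np.array([-ex[1],ex[0]])
def jig(p):
    d=np.asarray(p)[...,:2]-O;return np.stack([d@ex,d@ey],-1)*1000
def plate():
    out=[]
    for n in('top','scene'):
        k=robot.capture(n);hsv=cv2.cvtColor(k['img'],cv2.COLOR_RGB2HSV)
        m=((hsv[...,1]<45)&(hsv[...,2]>150)).astype(np.uint8)
        v,u=np.where(m);J=jig(ray(k,np.c_[u,v],.003))
        ok=(abs(J[:,1])<85)&(J[:,0]>-330)&(J[:,0]<85);m[:]=0;m[v[ok],u[ok]]=1
        cn=max(cv2.findContours(m,0,cv2.CHAIN_APPROX_NONE)[0],key=cv2.contourArea)[:,0]
        J=jig(ray(k,cn,.003)).astype(np.float32)
        # rear edge and long sides: hull covers occlusion by the tool
        r=cv2.minAreaRect(cv2.convexHull(J));a=(r[2]+45)%90-45
        print(n,'plate jig mm',np.round(r[0],1),'size',np.round(r[1],1),'ang deg',round(a,1))
    o=robot.observe();print('t',round(o['time'],2),'tcp jig',np.round(jig(o['eef_pos']),1),'z',round(o['eef_pos'][2],4),'F',np.round(o['contact_force'],1))
E
python3 -c "
from h import *
plate()"
```

```text
top plate jig mm [52.7  1.7] size [ 17.8 116.1] ang deg 0.2
scene plate jig mm [-198.     3.9] size [106.5 150. ] ang deg -1.6
t 4.78 tcp jig [-177.   -25.5] z 0.0033 F [-0.9 -2.2  8.2]
```

```bash
python3 -c "
from h import *
a=cap('top');b=cap('scene')
cv2.imwrite('pics/m1.png',np.hstack([cv2.resize(k[...,::-1],None,fx=2.2,fy=2.2,interpolation=cv2.INTER_CUBIC) for k in(a['img'][190:340,210:390],b['img'][160:310,220:400])]))"
```

```text
(no output)
```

View pics/m1.png

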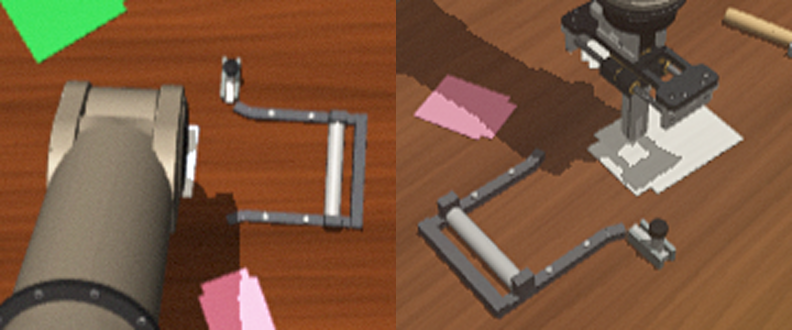

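The top view is blocked by the arm. The scene view shows the nose and the +y long edge, partly in shadow. I will fit those two edges.

```bash
cat >> h.py <<'E'
def edges(x0):
    "fit +y side and nose from the scene view; x0 = rough plate x (mm)"
    k=robot.capture('scene');hsv=cv2.cvtColor(k['img'],cv2.COLOR_RGB2HSV)
    m=(hsv[...,1]<75)&(hsv[...,2]>70)
    M=cv2.inRange(hsv,(0,0,70),(180,75,255))
    # fine grid in jig frame, sampled from the image
    X,Y=np.meshgrid(np.arange(x0-110,x0+100),np.arange(-70,80))
    W=np.c_[O+X.reshape(-1,1)/1000*ex+Y.reshape(-1,1)/1000*ey,np.full(X.size,.003),np.ones(X.size)]
    C=W@k['view'][:3].T@k['K'].T;uv=(C[:,:2]/C[:,2:]).reshape(*X.shape,2).astype(np.float32)
    G=cv2.remap(M,uv[...,0],uv[...,1],cv2.INTER_LINEAR)>127
    xs=[];ys=[]
    for x in range(x0-60,x0+45,3):
        col=np.where(G[:,x-(x0-110)])[0]
        col=col[(col-70>30)]
        if len(col): xs.append(x);ys.append(col.max()-70)
    xs=np.array(xs);ys=np.array(ys)
    for _ in range(3):
        p=np.polyfit(xs,ys,1);r=ys-np.polyval(p,xs);g=abs(r)<max(2,1.5*r.std());xs,ys=xs[g],ys[g]
    th=np.arctan(p[0])
    nx=[];ny=[]
    for y in range(-30,31,3):
        row=np.where(G[y+70])[0]
        if len(row): ny.append(y);nx.append(row.max()+x0-110)
    q=np.polyfit(ny,nx,1);
    # centre: 75 mm behind nose, 56 below side
    n=np.array([-np.sin(th),np.cos(th)]);t=np.array([np.cos(th),np.sin(th)])
    dn=n@[xs.mean(),ys.mean()]-56;dt=t@[np.mean(nx),np.mean(ny)]-75
    print('ang side',np.rad2deg(th).round(2),'nose',np.rad2deg(-np.arctan(q[0])).round(2),'centre',np.round(n*dn+t*dt,1),'n',len(xs),'nose x',nx)
    o=robot.observe();print('t',round(o['time'],2),'tcp jig',np.round(jig(o['eef_pos']),1),'z',round(o['eef_pos'][2],4),'F',np.round(o['contact_force'],1))
    return G
E
python3 -c "
from h import *
G=edges(-194)"
```

```text
ang side -1.8 nose -2.65 centre [-196.7    0.8] n 35 nose x [np.int64(-121), np.int64(-123), np.int64(-123), np.int64(-123), np.int64(-123), np.int64(-123), np.int64(-122), np.int64(-123), np.int64(-122), np.int64(-122), np.int64(-122), np.int64(-122), np.int64(-122), np.int64(-121), np.int64(-121), np.int64(-121), np.int64(-121), np.int64(-121), np.int64(-120), np.int64(-120), np.int64(-120)]
t 4.93 tcp jig [-177.2  -25.5] z 0.0033 F [-0.5 -2.2  7. ]
```

Request:
{"name": "jog_arm", "arguments": {"rows": [{"delta_pos": [-0.2,0,0],"dr": [0,0,0]},{"delta_pos": [-0.6,0,0],"dr": [0,0,0]},{"delta_pos": [-0.8,0,0],"dr": [0,0,0]},{"delta_pos": [-0.8,0,0],"dr": [0,0,0]},{"delta_pos": [-0.8,0,-0.5],"dr": [0,0,0]}]}}

```text
time: 5.35
eef_pos: [0.5173, 0.0704, 0.0076]
ee_rot: [[0.089, 0.996, -0.001], [0.996, -0.089, -0.0], [-0.0, -0.001, -1.0]]
contact_force: [-0.6, 0.5, -0.7]
finger_gap: 0.0004
gripper_force: 0.0
```

Request:
{"name": "jog_arm", "arguments": {"rows": [{"delta_pos": [-0.2,1,-0.5],"dr": [0,0,0]},{"delta_pos": [-0.4,2,-0.5],"dr": [0,0,0]},{"delta_pos": [-0.5,2.6,-0.3],"dr": [0,0,0]},{"delta_pos": [-0.5,2.6,0],"dr": [0,0,0]},{"delta_pos": [-0.5,2.6,0.3],"dr": [0,0,0]}]}}

```text
time: 5.77
eef_pos: [0.5434, 0.063, 0.0045]
ee_rot: [[0.089, 0.996, -0.0], [0.996, -0.089, -0.0], [-0.0, -0.0, -1.0]]
contact_force: [0.1, -0.2, 0.7]
finger_gap: 0.0004
gripper_force: 0.0
```

```bash
python3 -c "
from h import *
G=edges(-188)"
```

```text
ang side 0.44 nose -0.42 centre [-190.1    0.5] n 35 nose x [np.int64(-115), np.int64(-116), np.int64(-116), np.int64(-115), np.int64(-115), np.int64(-115), np.int64(-115), np.int64(-115), np.int64(-114), np.int64(-114), np.int64(-115), np.int64(-116), np.int64(-116), np.int64(-116), np.int64(-115), np.int64(-115), np.int64(-115), np.int64(-115), np.int64(-115), np.int64(-114), np.int64(-115)]
t 5.82 tcp jig [-164.3   -0.4] z 0.0038 F [-0.8  0.8 -0.3]
```

Request:
{"name": "jog_arm", "arguments": {"rows": [{"delta_pos": [0,0,0],"dr": [0,0,0]},{"delta_pos": [0,0,0.03],"dr": [0,0,0]},{"delta_pos": [0,0,0.07],"dr": [0,0,0]},{"delta_pos": [0,0,0.11],"dr": [0,0,0]},{"delta_pos": [0,0,0.15],"dr": [0,0,0]}]}}

```text
time: 6.23
eef_pos: [0.5431, 0.0634, 0.0036]
ee_rot: [[0.088, 0.996, 0.0], [0.996, -0.088, 0.0], [0.0, 0.0, -1.0]]
contact_force: [0.7, -0.6, -0.2]
finger_gap: 0.0005
gripper_force: 0.0
```

Request:
{"name": "jog_arm", "arguments": {"rows": [{"delta_pos": [0,0,0.02],"dr": [0,0,0]},{"delta_pos": [0,0,0.03],"dr": [0,0,0]},{"delta_pos": [0,0,0.05],"dr": [0,0,0]},{"delta_pos": [0,0,0.05],"dr": [0,0,0]},{"delta_pos": [0,0,0.05],"dr": [0,0,0]}]}}

```text
time: 6.65
eef_pos: [0.5433, 0.0633, 0.0033]
ee_rot: [[0.088, 0.996, 0.0], [0.996, -0.088, 0.0], [0.0, 0.0, -1.0]]
contact_force: [-1.3, 0.2, 5.2]
finger_gap: 0.0006
gripper_force: 2.8
```

Request:
{"name": "jog_arm", "arguments": {"rows": [{"delta_pos": [-0.4,0,0.006],"dr": [0,0,0]},{"delta_pos": [-1.2,-0.02,0.006],"dr": [0,0,0]},{"delta_pos": [-2.2,-0.04,0.006],"dr": [0,0,0]},{"delta_pos": [-2.8,-0.06,0.006],"dr": [0,0,0]},{"delta_pos": [-3,-0.06,0.006],"dr": [0,0,0]}]}}

```text
time: 7.07
eef_pos: [0.5401, 0.0326, 0.0033]
ee_rot: [[0.09, 0.996, 0.001], [0.996, -0.09, -0.0], [0.0, 0.001, -1.0]]
contact_force: [-0.6, 1.6, 7.3]
finger_gap: 0.0005
gripper_force: 3.4
```

```bash
python3 -c "
from h import *
G=edges(-160)"
```

```text
ang side 0.26 nose 0.4 centre [-159.1    0.3] n 35 nose x [np.int64(-84), np.int64(-84), np.int64(-84), np.int64(-84), np.int64(-84), np.int64(-84), np.int64(-84), np.int64(-84), np.int64(-84), np.int64(-83), np.int64(-83), np.int64(-85), np.int64(-85), np.int64(-85), np.int64(-85), np.int64(-85), np.int64(-84), np.int64(-84), np.int64(-84), np.int64(-84), np.int64(-84)]
t 7.12 tcp jig [-1.337e+02  1.000e-01] z 0.0033 F [ 0.6 -0.7  7.2]
```

Request:
{"name": "jog_arm", "arguments": {"rows": [{"delta_pos": [-0.5,0,0],"dr": [0,0,0]},{"delta_pos": [-1.6,-0.02,0],"dr": [0,0,0]},{"delta_pos": [-2.8,-0.03,0],"dr": [0,0,0]},{"delta_pos": [-3.7,-0.04,0],"dr": [0,0,0]},{"delta_pos": [-4,-0.04,0],"dr": [0,0,0]}]}}

```text
time: 7.53
eef_pos: [0.5362, -0.0075, 0.0033]
ee_rot: [[0.09, 0.996, 0.001], [0.996, -0.09, -0.0], [-0.0, 0.001, -1.0]]
contact_force: [-0.0, 1.2, 7.2]
finger_gap: 0.0006
gripper_force: 3.6
```

Request:
{"name": "jog_arm", "arguments": {"rows": [{"delta_pos": [-0.4,0,0],"dr": [0,0,0]},{"delta_pos": [-1.2,-0.02,0],"dr": [0,0,0]},{"delta_pos": [-2.2,-0.03,0],"dr": [0,0,0]},{"delta_pos": [-2.8,-0.04,0],"dr": [0,0,0]},{"delta_pos": [-3,-0.04,0],"dr": [0,0,0]}]}}

```text
time: 7.95
eef_pos: [0.5332, -0.037, 0.0033]
ee_rot: [[0.089, 0.996, 0.001], [0.996, -0.089, -0.0], [0.0, 0.001, -1.0]]
contact_force: [-0.1, 2.0, 8.0]
finger_gap: 0.0004
gripper_force: 3.7
```

```bash
python3 -c "
from h import *
G=edges(-90)
b=cap('scene');cv2.imwrite('pics/m2.png',cv2.resize(b['img'][160:320,200:400,::-1],None,fx=3.5,fy=3.5,interpolation=cv2.INTER_CUBIC))"
```

```text
ang side 11.13 nose -0.0 centre [-92.6   6.1] n 24 nose x [np.int64(-15), np.int64(-15), np.int64(-15), np.int64(-15), np.int64(-15), np.int64(-15), np.int64(-15), np.int64(-15), np.int64(-15), np.int64(-15), np.int64(-15), np.int64(-15), np.int64(-15), np.int64(-15), np.int64(-15), np.int64(-15), np.int64(-15), np.int64(-15), np.int64(-15), np.int64(-15), np.int64(-15)]
t 8.0 tcp jig [-63.8  -0.3] z 0.0033 F [-0.6 -2.3  6.3]
```

View pics/m2.png

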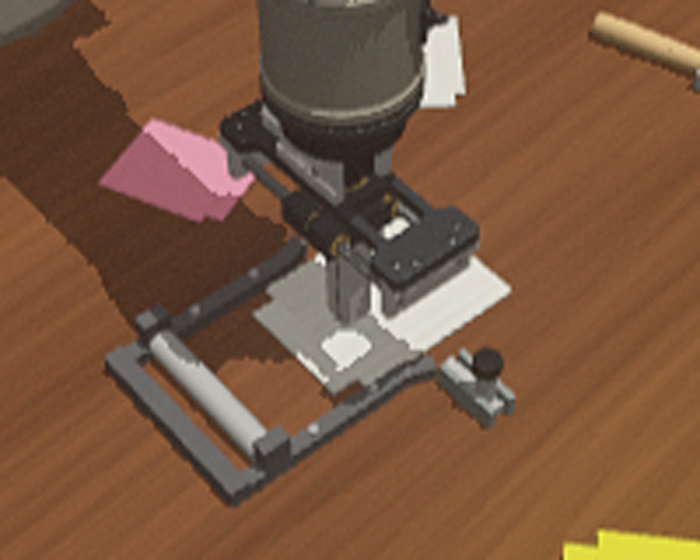

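The nose is inside the rails, straight, with its front at jig x ≈ −15. I continue up to the bar.

Request:
{"name": "jog_arm", "arguments": {"rows": [{"delta_pos": [-0.4,0,0],"dr": [0,0,0]},{"delta_pos": [-1.2,-0.01,0],"dr": [0,0,0]},{"delta_pos": [-2.2,-0.02,0],"dr": [0,0,0]},{"delta_pos": [-2.8,-0.02,0],"dr": [0,0,0]},{"delta_pos": [-3,-0.02,0],"dr": [0,0,0]}]}}

```text
time: 8.47
eef_pos: [0.5303, -0.0668, 0.0033]
ee_rot: [[0.089, 0.996, 0.001], [0.996, -0.089, -0.0], [-0.0, 0.001, -1.0]]
contact_force: [-0.2, 1.2, 7.5]
finger_gap: 0.0008
gripper_force: 3.8
```

Request:
{"name": "jog_arm", "arguments": {"rows": [{"delta_pos": [-0.3,0,0],"dr": [0,0,0]},{"delta_pos": [-1,-0.01,0],"dr": [0,0,0]},{"delta_pos": [-1.8,-0.02,0],"dr": [0,0,0]},{"delta_pos": [-2.4,-0.02,0],"dr": [0,0,0]},{"delta_pos": [-2.6,-0.02,0],"dr": [0,0,0]}]}}

```text
time: 8.88
eef_pos: [0.5278, -0.0926, 0.0033]
ee_rot: [[0.089, 0.996, 0.001], [0.996, -0.089, -0.0], [-0.0, 0.001, -1.0]]
contact_force: [-0.1, 1.4, 7.4]
finger_gap: 0.0004
gripper_force: 3.9
```

```bash
python3 -c "
from h import *
G=edges(-35)"
```

```text
ang side -6.16 nose -0.15 centre [-17.2  13.2] n 25 nose x [np.int64(57), np.int64(57), np.int64(57), np.int64(57), np.int64(57), np.int64(57), np.int64(57), np.int64(57), np.int64(57), np.int64(57), np.int64(56), np.int64(56), np.int64(56), np.int64(56), np.int64(56), np.int64(58), np.int64(56), np.int64(58), np.int64(57), np.int64(57), np.int64(58)]
t 8.93 tcp jig [-7.8 -0.3] z 0.0033 F [ 0.  -2.6  6.3]
```

Request:
{"name": "jog_arm", "arguments": {"rows": [{"delta_pos": [0,0,0.005],"dr": [0,0,0]},{"delta_pos": [0,0,0.01],"dr": [0,0,0]},{"delta_pos": [0,0,0.014],"dr": [0,0,0]},{"delta_pos": [0,0,0.014],"dr": [0,0,0]},{"delta_pos": [0,0,0.014],"dr": [0,0,0]}]}}

```text
time: 9.35
eef_pos: [0.528, -0.0923, 0.0033]
ee_rot: [[0.089, 0.996, 0.001], [0.996, -0.089, -0.0], [-0.0, 0.001, -1.0]]
contact_force: [-1.9, -2.1, 9.6]
finger_gap: 0.0002
gripper_force: 4.8
```

Request:
{"name": "jog_arm", "arguments": {"rows": [{"delta_pos": [-0.2,0,0],"dr": [0,0,0]},{"delta_pos": [-0.6,0,0],"dr": [0,0,0]},{"delta_pos": [-1,0,0],"dr": [0,0,0]},{"delta_pos": [-1.3,0,0],"dr": [0,0,0]},{"delta_pos": [-1.4,0,0],"dr": [0,0,0]}]}}

```text
time: 9.77
eef_pos: [0.527, -0.1058, 0.0033]
ee_rot: [[0.089, 0.996, 0.001], [0.996, -0.089, 0.0], [0.0, 0.001, -1.0]]
contact_force: [1.4, 3.2, 9.2]
finger_gap: 0.0003
gripper_force: 4.8
```

Request:
{"name": "jog_arm", "arguments": {"rows": [{"delta_pos": [0,0,0.006],"dr": [0,0,0]},{"delta_pos": [-0.3,0,0.01],"dr": [0,0,0]},{"delta_pos": [-0.7,0,0.01],"dr": [0,0,0]},{"delta_pos": [-0.95,0,0.01],"dr": [0,0,0]},{"delta_pos": [-1,0,0.01],"dr": [0,0,0]}]}}

```text
time: 10.18
eef_pos: [0.5262, -0.1158, 0.0033]
ee_rot: [[0.089, 0.996, 0.001], [0.996, -0.089, 0.0], [0.0, 0.001, -1.0]]
contact_force: [0.0, 4.4, 10.7]
finger_gap: 0.0006
gripper_force: 5.5
```

```bash
python3 -c "
from h import *
G=edges(-10)
b=cap('scene');cv2.imwrite('pics/m3.png',cv2.resize(b['img'][180:310,215:375,::-1],None,fx=4.5,fy=4.5,interpolation=cv2.INTER_CUBIC))"
```

```text
ang side 0.46 nose -2.97 centre [7.7 9.5] n 25 nose x [np.int64(81), np.int64(71), np.int64(83), np.int64(84), np.int64(84), np.int64(84), np.int64(84), np.int64(84), np.int64(84), np.int64(84), np.int64(83), np.int64(83), np.int64(83), np.int64(83), np.int64(83), np.int64(83), np.int64(83), np.int64(82), np.int64(84), np.int64(84), np.int64(84)]
t 10.23 tcp jig [15.3  0.1] z 0.0033 F [ 0.   0.7 11.1]
```

View pics/m3.png

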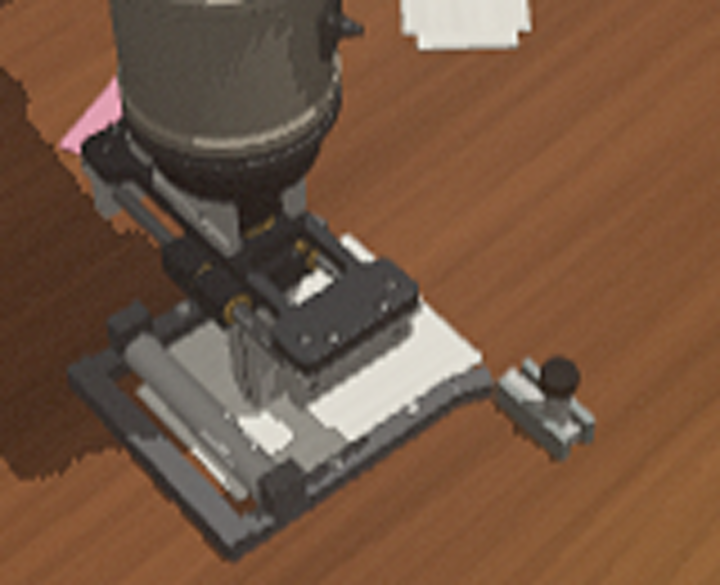

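The nose is under the bar, its light strip showing past it at crop (190,440). About 10 mm is left.

Request:
{"name": "jog_arm", "arguments": {"rows": [{"delta_pos": [-0.2,0,0.002],"dr": [0,0,0]},{"delta_pos": [-0.4,0,0.004],"dr": [0,0,0]},{"delta_pos": [-0.6,0,0.004],"dr": [0,0,0]},{"delta_pos": [-0.75,0,0.004],"dr": [0,0,0]},{"delta_pos": [-0.8,0,0.004],"dr": [0,0,0]}]}}

```text
time: 10.7
eef_pos: [0.5256, -0.1235, 0.0033]
ee_rot: [[0.088, 0.996, 0.001], [0.996, -0.088, 0.0], [0.001, 0.001, -1.0]]
contact_force: [-0.2, 4.3, 11.1]
finger_gap: 0.0007
gripper_force: 5.8
```

Request:
{"name": "jog_arm", "arguments": {"rows": [{"delta_pos": [-0.06,0,0],"dr": [0,0,0]},{"delta_pos": [-0.12,0,0],"dr": [0,0,0]},{"delta_pos": [-0.18,0,0],"dr": [0,0,0]},{"delta_pos": [-0.24,0,0],"dr": [0,0,0]},{"delta_pos": [-0.3,0,0],"dr": [0,0,0]}]}}

```text
time: 11.12
eef_pos: [0.5253, -0.126, 0.0033]
ee_rot: [[0.088, 0.996, 0.001], [0.996, -0.088, 0.001], [0.001, 0.001, -1.0]]
contact_force: [-0.5, 5.7, 13.0]
finger_gap: 0.0006
gripper_force: 6.1
```

```bash
cat >> h.py <<'E'
def rear():
    k=robot.capture('scene');hsv=cv2.cvtColor(k['img'],cv2.COLOR_RGB2HSV)
    M=cv2.inRange(hsv,(0,0,90),(180,60,255))
    xs=np.arange(-130,0.,.5);r=[]
    for y in range(-50,51,5):
        W=np.c_[O+xs[:,None]/1000*ex+y/1000*ey,np.full(len(xs),.003),np.ones(len(xs))]
        C=W@k['view'][:3].T@k['K'].T;uv=(C[:,:2]/C[:,2:]).astype(np.float32)
        g=cv2.remap(M,uv[:,:1],uv[:,1:],cv2.INTER_LINEAR)[:,0]>127
        r.append((y,float(xs[g.argmax()]) if g.any() else None))
    print(r);o=robot.observe();print('tcp jig',jig(o['eef_pos']).round(1),o['contact_force'].round(1))
E
python3 -c "
from h import *
rear()"
```

```text
[(-50, -76.5), (-45, -76.5), (-40, -76.5), (-35, -76.5), (-30, None), (-25, None), (-20, None), (-15, -72.0), (-10, -58.5), (-5, -58.5), (0, None), (5, -76.5), (10, -76.5), (15, -76.5), (20, -78.0), (25, -77.5), (30, -77.5), (35, -77.5), (40, -77.0), (45, -77.0), (50, -77.0)]
tcp jig [25.6  0.3] [ 0.2  4.4 11.8]
```

Request:
{"name": "jog_arm", "arguments": {"rows": [{"delta_pos": [-0.05,0,0],"dr": [0,0,0]},{"delta_pos": [-0.1,0,0],"dr": [0,0,0]},{"delta_pos": [-0.15,0,0],"dr": [0,0,0]},{"delta_pos": [-0.15,0,0],"dr": [0,0,0]},{"delta_pos": [-0.15,0,0],"dr": [0,0,0]}]}}

```text
time: 11.58
eef_pos: [0.5253, -0.1274, 0.0033]
ee_rot: [[0.088, 0.996, 0.001], [0.996, -0.088, 0.001], [0.001, 0.001, -1.0]]
contact_force: [0.1, 4.3, 11.0]
finger_gap: 0.0005
gripper_force: 6.0
```

Request:
{"name": "jog_arm", "arguments": {"rows": [{"delta_pos": [-0.05,0,0],"dr": [0,0,0]},{"delta_pos": [-0.1,0,0],"dr": [0,0,0]},{"delta_pos": [-0.15,0,0],"dr": [0,0,0]},{"delta_pos": [-0.15,0,0],"dr": [0,0,0]},{"delta_pos": [-0.15,0,0],"dr": [0,0,0]}]}}

```text
time: 12.0
eef_pos: [0.5251, -0.1289, 0.0033]
ee_rot: [[0.088, 0.996, 0.001], [0.996, -0.088, 0.001], [0.001, 0.001, -1.0]]
contact_force: [1.2, 4.7, 12.6]
finger_gap: 0.0005
gripper_force: 6.1
```

```bash
python3 -c "
from h import *
rear()"
```

```text
[(-50, -76.5), (-45, -76.5), (-40, -76.5), (-35, -76.5), (-30, -74.5), (-25, None), (-20, None), (-15, -67.5), (-10, None), (-5, -54.5), (0, -76.5), (5, -76.5), (10, -76.5), (15, -76.5), (20, -78.0), (25, -77.5), (30, -77.5), (35, -77.5), (40, -77.0), (45, -77.0), (50, -77.0)]
tcp jig [28.5  0.3] [ 0.3  5.  11.6]
```

Request:
{"name": "jog_arm", "arguments": {"rows": [{"delta_pos": [-0.04,0,0.003],"dr": [0,0,0]},{"delta_pos": [-0.08,0,0.006],"dr": [0,0,0]},{"delta_pos": [-0.12,0,0.006],"dr": [0,0,0]},{"delta_pos": [-0.15,0,0.006],"dr": [0,0,0]},{"delta_pos": [-0.15,0,0.006],"dr": [0,0,0]}]}}

```text
time: 12.47
eef_pos: [0.525, -0.1302, 0.0032]
ee_rot: [[0.088, 0.996, 0.001], [0.996, -0.088, 0.001], [0.001, 0.001, -1.0]]
contact_force: [0.4, 5.5, 13.8]
finger_gap: 0.0008
gripper_force: 6.6
```

```bash
python3 -c "
from h import *
rear()"
```

```text
[(-50, -76.5), (-45, -76.5), (-40, -76.5), (-35, -76.5), (-30, -78.0), (-25, -75.0), (-20, -75.5), (-15, -77.0), (-10, -77.5), (-5, -77.0), (0, -76.5), (5, -76.5), (10, -76.5), (15, -76.5), (20, -78.0), (25, -77.5), (30, -77.5), (35, -77.5), (40, -77.0), (45, -77.0), (50, -77.0)]
tcp jig [29.9  0.3] [ 0.2  5.5 13.5]
```

The plate is against the stop: its rear edge no longer moves while the fingertips slip. I lift off and go to the outer side of the knob.

Request:
{"name": "jog_arm", "arguments": {"rows": [{"delta_pos": [0,0,-0.5],"dr": [0,0,0]},{"delta_pos": [0,0,-2],"dr": [0,0,0]},{"delta_pos": [0,0,-4],"dr": [0,0,0]},{"delta_pos": [0,0,-6.5],"dr": [0,0,0]},{"delta_pos": [0,0,-8],"dr": [0,0,0]}]}}

```text
time: 12.93
eef_pos: [0.5243, -0.1316, 0.0845]
ee_rot: [[0.089, 0.996, 0.001], [0.996, -0.089, -0.0], [-0.0, 0.001, -1.0]]
contact_force: [1.1, -0.1, 0.2]
finger_gap: 0.0006
gripper_force: 0.0
```

Request:
{"name": "jog_arm", "arguments": {"rows": [{"delta_pos": [2,3,0],"dr": [0,0,0]},{"delta_pos": [4,6,0],"dr": [0,0,0]},{"delta_pos": [6.5,9,0],"dr": [0,0,0]},{"delta_pos": [9,12.5,0],"dr": [0,0,0]},{"delta_pos": [11.3,15.5,0],"dr": [0,0,0]}]}}

```text
time: 13.35
eef_pos: [0.6899, -0.0309, 0.0827]
ee_rot: [[0.088, 0.996, -0.0], [0.996, -0.088, 0.0], [0.0, -0.0, -1.0]]
contact_force: [-0.8, -0.2, 0.6]
finger_gap: 0.0002
gripper_force: 0.0
```

```bash
python3 -c "
from h import *
rear()
k=cap('scene');P=pts(k);J=jig(P)/1000;z=P[...,2]
m=(z>.046)&(z<.054)&(abs(J[...,0]+.083)<.02)&(J[...,1]>.09)&(J[...,1]<.128)
print('knob',J[m].mean(0),m.sum())
t=cap('top');cv2.imwrite('pics/m4.png',np.hstack([cv2.resize(i[...,::-1],None,fx=2.2,fy=2.2,interpolation=cv2.INTER_CUBIC) for i in(t['img'][190:340,220:400],k['img'][170:320,210:390])]))
o=robot.observe();print(o['eef_pos'])"
```

```text
[(-50, -76.5), (-45, -76.5), (-40, -76.5), (-35, -76.5), (-30, -78.0), (-25, -78.0), (-20, -76.0), (-15, -77.5), (-10, -77.5), (-5, -77.0), (0, -76.5), (5, -76.5), (10, -76.5), (15, -76.5), (20, -78.0), (25, -77.5), (30, -77.5), (35, -77.5), (40, -77.0), (45, -77.0), (50, -77.0)]
tcp jig [-91.3 159.9] [-1.2  7.8 -0.6]
knob [-0.08393438  0.11394655] 56
[ 0.68984687 -0.0298554   0.08168652]
```

View pics/m4.png

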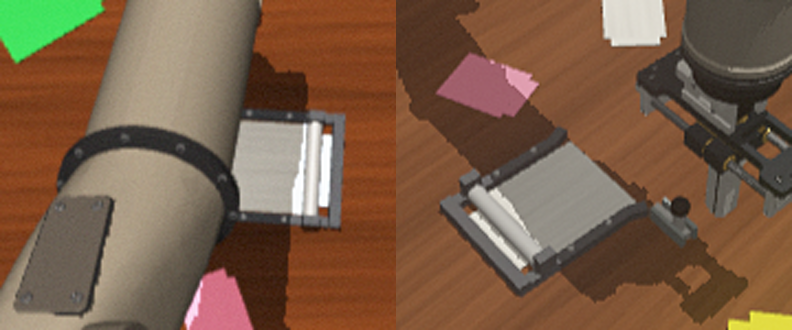

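The nose meets the stop in the top view (left crop x≈331), and the plate lies straight under the bar. Next I lower beside the knob.

Request:
{"name": "jog_arm", "arguments": {"rows": [{"delta_pos": [0,0,0.5],"dr": [0,0,0]},{"delta_pos": [0,0,1.5],"dr": [0,0,0]},{"delta_pos": [0,0,3],"dr": [0,0,0]},{"delta_pos": [0,0,4.3],"dr": [0,0,0]},{"delta_pos": [0,0,4.6],"dr": [0,0,0]}]}}

```text
time: 13.92
eef_pos: [0.6864, -0.0328, 0.0334]
ee_rot: [[0.089, 0.996, -0.004], [0.996, -0.089, -0.0], [-0.0, -0.004, -1.0]]
contact_force: [-1.4, 0.4, -0.3]
finger_gap: 0.0004
gripper_force: 0.0
```

Request:
{"name": "jog_arm", "arguments": {"rows": [{"delta_pos": [0,0,0],"dr": [0,0,0]},{"delta_pos": [0,0,0],"dr": [0,0,0]},{"delta_pos": [0,0,0],"dr": [0,0,0]},{"delta_pos": [0,0,0],"dr": [0,0,0]},{"delta_pos": [0,0,0],"dr": [0,0,0]}]}}

```text
time: 14.33
eef_pos: [0.6888, -0.0324, 0.0372]
ee_rot: [[0.088, 0.996, 0.001], [0.996, -0.088, 0.0], [0.0, 0.001, -1.0]]
contact_force: [-0.6, 0.4, 0.0]
finger_gap: 0.0004
gripper_force: 0.0
```

```bash
python3 -c "
from h import *
o=robot.observe();print(jig(o['eef_pos']),o['eef_pos'],o['contact_force'])"
```

```text
[-82.95662621 154.19194853] [ 0.68881455 -0.03242228  0.03722421] [-0.6012031   0.39850178  0.03149616]
```

Request:
{"name": "jog_arm", "arguments": {"rows": [{"delta_pos": [0,-0.5,0],"dr": [0,0,0]},{"delta_pos": [0,-1.1,0],"dr": [0,0,0]},{"delta_pos": [0,-1.7,0],"dr": [0,0,0]},{"delta_pos": [0,-2.3,0],"dr": [0,0,0]},{"delta_pos": [0,-2.7,0],"dr": [0,0,0]}]}}

```text
time: 14.75
eef_pos: [0.6609, -0.0299, 0.0368]
ee_rot: [[0.088, 0.996, 0.0], [0.996, -0.088, 0.0], [0.0, 0.0, -1.0]]
contact_force: [3.2, -1.0, -1.4]
finger_gap: 0.0004
gripper_force: 1.1
```

Request:
{"name": "jog_arm", "arguments": {"rows": [{"delta_pos": [0,-0.5,0],"dr": [0,0,0]},{"delta_pos": [0,-1.0,0],"dr": [0,0,0]},{"delta_pos": [0,-1.5,0],"dr": [0,0,0]},{"delta_pos": [0,-2.0,0],"dr": [0,0,0]},{"delta_pos": [0,-2.3,0],"dr": [0,0,0]}]}}

```text
time: 15.17
eef_pos: [0.6381, -0.0279, 0.0367]
ee_rot: [[0.088, 0.996, -0.0], [0.996, -0.088, 0.0], [0.0, -0.0, -1.0]]
contact_force: [2.1, -0.4, 1.0]
finger_gap: 0.0007
gripper_force: 1.1
```

Request:
{"name": "jog_arm", "arguments": {"rows": [{"delta_pos": [0,-0.15,0],"dr": [0,0,0]},{"delta_pos": [0,-0.3,0],"dr": [0,0,0]},{"delta_pos": [0,-0.45,0],"dr": [0,0,0]},{"delta_pos": [0,-0.6,0],"dr": [0,0,0]},{"delta_pos": [0,-0.7,0],"dr": [0,0,0]}]}}

```text
time: 15.58
eef_pos: [0.6316, -0.0274, 0.0366]
ee_rot: [[0.089, 0.996, 0.0], [0.996, -0.089, -0.0], [-0.0, 0.0, -1.0]]
contact_force: [2.4, 0.3, 1.1]
finger_gap: 0.0005
gripper_force: 1.0
```

```bash
cat >> h.py <<'E'
def knob():
    k=cap('scene');P=pts(k);J=jig(P);z=P[...,2]
    hsv=cv2.cvtColor(k['img'],cv2.COLOR_RGB2HSV)
    m=(z>.047)&(z<.053)&(abs(J[...,0]+83)<20)&(J[...,1]>50)&(J[...,1]<135)&(hsv[...,2]<70)
    print('knob jig',J[m].mean(0),m.sum());o=robot.observe();print('t',o['time'],'tcp',jig(o['eef_pos']),o['contact_force'])
E
python3 -c "
from h import *
knob();rear()"
```

```text
knob jig [-80.06174028  72.50277117] 16
t 15.6333 tcp [-82.60813054  96.61156947] [ 1.42504064 -0.26559718 -0.19604814]
[(-50, -76.5), (-45, -76.5), (-40, -76.5), (-35, -76.5), (-30, -78.0), (-25, -78.0), (-20, -77.5), (-15, -77.5), (-10, -77.5), (-5, -77.0), (0, -76.5), (5, -76.5), (10, -76.5), (15, -76.5), (20, -78.0), (25, -77.5), (30, -125.5), (35, -125.0), (40, -127.0), (45, -130.0), (50, -130.0)]
tcp jig [-82.6  96.7] [ 1.5 -0.8  0.4]
```

Request:
{"name": "jog_arm", "arguments": {"rows": [{"delta_pos": [0,-0.06,0],"dr": [0,0,0]},{"delta_pos": [0,-0.12,0],"dr": [0,0,0]},{"delta_pos": [0,-0.18,0],"dr": [0,0,0]},{"delta_pos": [0,-0.24,0],"dr": [0,0,0]},{"delta_pos": [0,-0.24,0],"dr": [0,0,0]}]}}

```text
time: 16.1
eef_pos: [0.6292, -0.0272, 0.0366]
ee_rot: [[0.088, 0.996, -0.0], [0.996, -0.088, -0.0], [-0.0, -0.0, -1.0]]
contact_force: [1.6, 0.8, 0.4]
finger_gap: 0.0004
gripper_force: 0.8
```

Request:
{"name": "jog_arm", "arguments": {"rows": [{"delta_pos": [0,-0.04,0],"dr": [0,0,0]},{"delta_pos": [0,-0.08,0],"dr": [0,0,0]},{"delta_pos": [0,-0.12,0],"dr": [0,0,0]},{"delta_pos": [0,-0.12,0],"dr": [0,0,0]},{"delta_pos": [0,-0.12,0],"dr": [0,0,0]}]}}

```text
time: 16.52
eef_pos: [0.6282, -0.0271, 0.0367]
ee_rot: [[0.088, 0.996, 0.0], [0.996, -0.088, -0.0], [-0.0, 0.0, -1.0]]
contact_force: [3.2, -0.0, -0.3]
finger_gap: 0.0005
gripper_force: 1.6
```

Still moving at ~2 N; I continue until the bolt's own end stop.

Request:
{"name": "jog_arm", "arguments": {"rows": [{"delta_pos": [0,-0.05,0],"dr": [0,0,0]},{"delta_pos": [0,-0.1,0],"dr": [0,0,0]},{"delta_pos": [0,-0.15,0],"dr": [0,0,0]},{"delta_pos": [0,-0.15,0],"dr": [0,0,0]},{"delta_pos": [0,-0.15,0],"dr": [0,0,0]}]}}

```text
time: 16.93
eef_pos: [0.6279, -0.027, 0.037]
ee_rot: [[0.088, 0.996, 0.002], [0.996, -0.088, -0.0], [-0.0, 0.002, -1.0]]
contact_force: [9.8, -0.7, -3.0]
finger_gap: 0.0006
gripper_force: 4.6
```

Request:
{"name": "jog_arm", "arguments": {"rows": [{"delta_pos": [0,-0.05,0],"dr": [0,0,0]},{"delta_pos": [0,-0.1,0],"dr": [0,0,0]},{"delta_pos": [0,-0.15,0],"dr": [0,0,0]},{"delta_pos": [0,-0.15,0],"dr": [0,0,0]},{"delta_pos": [0,-0.15,0],"dr": [0,0,0]}]}}

```text
time: 17.35
eef_pos: [0.6276, -0.027, 0.0373]
ee_rot: [[0.089, 0.996, 0.005], [0.996, -0.089, -0.001], [-0.0, 0.005, -1.0]]
contact_force: [14.5, -2.0, -5.9]
finger_gap: 0.0005
gripper_force: 7.3
```

```bash
python3 -c "
from h import *
knob()"
```

```text
knob jig [-79.04466306  73.39092738] 18
t 17.4 tcp [-82.65307738  92.70814545] [14.91852833 -1.1372715  -5.5524743 ]
```

The end stop is reached, with the force rising to 14.5 N and no more travel. I back off, lift away and check.

Request:
{"name": "jog_arm", "arguments": {"rows": [{"delta_pos": [0,0.5,0],"dr": [0,0,0]},{"delta_pos": [0,1.5,0],"dr": [0,0,0]},{"delta_pos": [0,3,0],"dr": [0,0,0]},{"delta_pos": [0,4,-1],"dr": [0,0,0]},{"delta_pos": [0,4.5,-3],"dr": [0,0,0]}]}}

```text
time: 17.82
eef_pos: [0.6695, -0.0308, 0.0647]
ee_rot: [[0.088, 0.996, -0.004], [0.996, -0.088, -0.001], [-0.001, -0.004, -1.0]]
contact_force: [-0.7, 0.2, 0.2]
finger_gap: 0.0002
gripper_force: 0.0
```

Request:
{"name": "jog_arm", "arguments": {"rows": [{"delta_pos": [2,0,-3],"dr": [0,0,0]},{"delta_pos": [5,1,-6],"dr": [0,0,0]},{"delta_pos": [8,2,-8],"dr": [0,0,0]},{"delta_pos": [10,3,-9],"dr": [0,0,0]},{"delta_pos": [10,3,-9],"dr": [0,0,0]}]}}

```text
time: 18.23
eef_pos: [0.7113, 0.0724, 0.1588]
ee_rot: [[0.083, 0.997, 0.003], [0.997, -0.083, 0.002], [0.003, 0.003, -1.0]]
contact_force: [-0.9, -0.2, -0.4]
finger_gap: 0.0005
gripper_force: 0.0
```

```bash
python3 -c "
from h import *
knob();rear()
k=cap('scene');t=cap('top');cv2.imwrite('pics/m5.png',np.hstack([cv2.resize(i[...,::-1],None,fx=2.2,fy=2.2,interpolation=cv2.INTER_CUBIC) for i in(t['img'][190:340,220:400],k['img'][170:320,210:390])]))"
```

```text
knob jig [-84.33572758  72.83478151] 43
t 18.2833 tcp [-186.21921135  165.47131879] [ 0.63956168  0.08992931 -0.52020861]
[(-50, -76.5), (-45, -76.5), (-40, -76.5), (-35, -76.5), (-30, -78.0), (-25, -78.0), (-20, -77.5), (-15, -77.5), (-10, -77.5), (-5, -77.0), (0, -76.5), (5, -76.5), (10, -76.5), (15, -76.5), (20, -78.0), (25, -77.5), (30, -94.5), (35, -94.0), (40, -94.0), (45, -94.0), (50, -93.5)]
tcp jig [-183.7  164.6] [-0.2 -0.7  0.2]
```

View pics/m5.png

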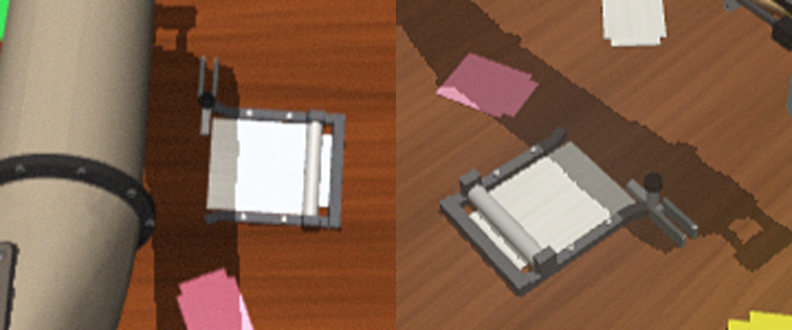

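The picture shows the plate home against the stop. The bolt bar is across behind its rear edge (left crop (205,122)), with the knob at jig y ≈ 73 mm, against 72 for fully across. The arm is clear, so I hand in.

```bash
python3 -c "
from h import *
print(robot.close_job())"
```

```text
the job is handed in; nothing more can be done
None
```

The plate is home against the stop under the bar, the bolt is fully across behind it, and the job was handed in with the arm clear; no verdict came back.

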